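Turn a marble inlay tile over in the hinged jig

TASK

In the stone workshop, lay the jig's blue hinged flap fully open (flat, on the side away from the nest) and seat the white marble tile flat in the flap's pocket, inlaid face up, and let go of it. Then swing the flap by its red bar all the way over so that the tile drops face-down into the nest between the yellow stops, and swing the empty flap fully back open, leaving the tile lying flat in the nest. Do not turn the tile by hand, and leave the slate tile and the other things on the bench where they are.

Things in the scene. Friction and masses are not known exactly. Their poses are not given: they have to be found in the camera images.
- turner: Turn-over jig, fixed: aluminium base 200 x 220 x 10 mm. Origin: centre of its underside. Hinge axis along its x, 60 mm up, between steel uprights at x = +-78 to 92 mm, 70 mm high. Open flap on the +y side; nest on the -y side: two wooden rails, rubber tops 44 mm high, yellow stops 9 mm higher. For |x| under 32 mm no rails or stops: fingers can go down to the base there.
- nest (a point): Fixed point of the jig at (0, -53, 59) mm in its frame: where the centre of the tile lies when the tile rests home in the nest (its long side along the jig's x, 3 mm play on each side).
- flap (a joint): Angle of the blue flap about the hinge: 0 = lying open and flat on the +y side (stop), 1.57 = upright, 3.14 = turned fully over, upside down, above the nest (stop). Stiff hinge (0.3 N m): the empty flap (0.3 kg) stays where it is left. It starts somewhere between 0.5 and 1.9.
- pocket (a point): Point of the flap where the seated tile's centre lies: in the flap's frame (origin on the hinge, axes as the jig's at angle 0) at (0, 53, -1) mm; z out of the pocket. Floor 15 mm below it, 44 mm over the bench at angle 0. Walls 18 mm high at the corners only (|x| over 34 mm), leaning outward but on the hinge side; play 1.5 to 2 mm. Tile's long side along x; fingers fit for |x| under 32 mm.
- bar (a point): Middle of the red round bar by which the flap is swung: 12 mm thick, 100 mm long, parallel to the hinge, 140 mm from its axis and level with it (60 mm over the bench at angles 0 and 3.14), an arm at each end (80 mm clear between). It can turn between lightly gripping fingers. Free beside its middle: 45 mm on the hinge side, 25 mm or more on the other.
- marble_mid (a point): Centre of the white marble tile, 120 x 60 x 30 mm (x, y, z), about 0.55 kg, with a dark blue star inlay on its face (+z side). Its z axis points out of the inlaid face; it starts face up on the bench.
- slate_mid (a point): Centre of the dark slate tile of the same size: not to be moved.
- resin_tin: Tin, 72 mm across, 100 mm high; origin at centre of underside. Leave alone.
- water_bottle: White bottle, 66 mm across, 190 mm high; origin at centre of underside. Leave alone.
- wax_jar: Amber jar, 66 mm across, 85 mm high; origin at centre of underside. Leave alone.
- dust_cup: White cup, 76 mm across, 90 mm high; origin at centre of underside. Leave alone.
- mallet: Wooden carver's mallet standing on its head, 88 mm across, 220 mm high; origin at centre of underside. Leave alone.
- rubbing_block: Green rubbing block 150 x 50 x 35 mm; origin at centre of underside. Leave alone.
- chisel: Chisel 215 mm long lying along its x, 18 mm high; origin below its middle. Leave alone.
Things that resemble listed ones, but are neither listed nor needed, are in the scene too. Leave any purple look-alike of the part that bears marble_mid alone.

How it is judged:
By the outcome, as a careful person would: the job done as asked, in the order asked, and still so for the second after the job is handed in, with the robot touching nothing.
It also fails if it takes over 72 s, if anything falls off the work surface, if the arm or the gripper's body presses on something with over 40 N, if the wrist force passes 120 N, or if a joint passes its speed limit or range.

ROBOT

A 7-joint arm with a two-finger parallel gripper is mounted at the origin on the work surface. World frame = base frame: x ahead of the robot, y to its left, z up, the work surface at z = 0. Lengths are in m, angles in rad, forces in N, time in s.
With the tool pointing down it reaches from about 0.425 to 0.925 m from the base axis. Payload 6.8 kg.
Tool frame: the origin (TCP) lies at the very end of the fingers, on their centre line; the grasp point (between the pads) lies 19 mm behind it; z points along the fingers, y is the line along which they close (so a half turn about z gives the same grasp; the last joint's range is limited). The gripper opens to 85 mm and grips with 20 to 120 N. Pads are 22 mm wide; open, the fingers measure 114 mm over their backs; the gripper's body (76 mm by 85 mm) begins 54 mm behind the grasp point. The pads swing forward as they close: fully open they stand 13 mm farther back than shut.
Start: joints at [-0.108, 0.477, 0.022, 1.555, -0.011, 1.109, -0.083], TCP at [0.675, 0, 0.231] pointing down, gripper open.
Joint ranges: [-2.96, 2.96], [-0.34, 2.1], [-1.41, 1.46], [0.24, 2.44], [-1.37, 4.51], [0.17, 1.92], [-2.96, 2.96]. Speed limits (rad/s): [2.39, 2.39, 3.14, 3.14, 3.14, 3.14, 3.14].

INTERFACE

Orientations are given as a rotation vector (axis times angle).
In Python, from bench import monitor, optics, r gives the robot as it stands.
- The arm moves only by the shell command python3 -m crank 'ROWS' [OPENING] [FORCE]. ROWS is JSON, a list of rows, each a list of 2 entries, a list of its own where there are three numbers: the shift along the tool's x, y, z in cm, then the turn, a rotation vector about the tool's x, y, z in rad. A call has 1 to 5 rows; each row shifts and turns the commanded pose from where the row before left it, along the tool's axes as they then stand; what a row does not reach is not made up. A row lasts 1/10 s, in which the tool goes at most 50 mm and 8.59 degrees, less where a joint would pass 70% of its speed; a pose out of reach is approached as far as the arm can. A call is refused whole if a number of a shift passes 5 or a number of a turn 0.15, either way. A call with a gripper value outside its range is refused whole. OPENING is the finger opening in cm, from 0 to 8.54, set as the call begins (- or left out, the last holds). The fingers move at their own pace and stop on an object; FORCE is the grip in N (left out, the last holds). Time passes only in rows, so rows that do not move let the fingers close. It gives the time, the measured TCP pose, the force, the opening and the grip force at its end, in the units of the state.
- monitor.get_obs(): the state, without advancing time (a new reading comes with each control period).
- optics.grab_frame(name): name is "scene" or "side" or "wrist"; returns (picture, depth): 400x640x3 uint8, red, green, blue; 400x640 float32, m along the optical axis (not along the pixel's ray), 0 where there is no reading.
- optics.camera_model(name): a dict with "vertical_fov" (degrees; the focal length in pixels is half the picture's height over the tangent of half this angle, whatever the lens; pixels are square), "cx", "cy" (the principal point, pixels), "R" (3x3) and "t" (3): a world point X has camera coordinates R X + t; the wrist camera has in their place "hand_eye" (4x4, takes a point from camera to tool coordinates, whose origin is the TCP and whose axes are the flange's). Camera axes: x right, y down, z forward; pixel columns grow to the right and rows downward; lengths in m; the calibration is good to about 2 mm. The wrist camera is an equidistant fisheye: a pixel r from the principal point sees the ray r / f radians off the axis. A picture is of the moment at which its call begins: read the wrist's pose just before it. camera_model takes no time and is no camera call.
- r.hand_in(): hands the job in; it is judged then, once.
The state is a dict: "clock": time; "joints": joint angles; "qvel": joint speeds; "tau": joint torques, N m; "tcp_pos": TCP position; "orientation": TCP orientation; "contact_force": force on the tool from outside, world axes, zero at the start; "moment": the same for the moment, N m; "grip_width": finger opening in m; "gripper_force": force on a finger pad.
Only numpy, scipy, OpenCV 4.12 (cv2) and the standard library are available. Lean on these libraries where they do the work, as an engineer would, in place of code of your own. Each camera call takes 0.05 s, during which the arm holds its last target. There are 200 camera calls.

## Working session

There is one attempt and no reset: what is moved stays moved. The work goes in short steps, Python scripts to look and compute and a shell command to move; the robot and the scene stay as the last step left them, time stands still between calls to the robot, and variables do not carry over. Pictures are saved under pics/ and viewed, at most 13 in all, crops included, and the job is handed in when it is done.

```bash
mkdir -p pics; ls; python3 - <<'E'
from bench import monitor, optics, r
import cv2,numpy as np
o=monitor.get_obs();print(o)
ims=[]
for n in ("scene","side"):
    p,d=optics.grab_frame(n);np.savez("pics/%s0.npz"%n,p=p,d=d)
    m=optics.camera_model(n);print(n,m)
    cv2.imwrite("pics/%s0.png"%n,p[:,:,::-1])
print(optics.camera_model("wrist"))
E
```

```text
pics
{'clock': 0.0, 'joints': array([-0.10806828,  0.47776848,  0.02236784,  1.556437  , -0.01149472,
        1.10928514, -0.08307657]), 'qvel': array([-7.97783136e-04, -5.51063895e-04,  4.20929428e-06,  1.02009575e-04,
        4.57834812e-04,  1.00544590e-03,  7.24421017e-04]), 'tau': array([-5.45967814e-04, -5.96443820e+01,  1.60769675e+00, -2.81194621e+01,
        1.24063640e-02,  9.39900521e-03,  2.20753498e-05]), 'tcp_pos': array([ 6.74422385e-01, -5.40847898e-05,  2.30353560e-01]), 'orientation': array([-2.22064342e+00, -2.22062310e+00,  2.12184788e-03]), 'contact_force': array([ 0.87171328, -0.05059707,  0.06229489]), 'moment': array([ 0.00956659,  0.01449906, -0.05625294]), 'gripper_force': 0.0, 'grip_width': 0.08580212877212508}
scene {'vertical_fov': 48.69341239257549, 'cx': 323.3670029585929, 'cy': 200.9149922399256, 'R': array([[-0.15044457,  0.98834668, -0.02317896],
       [ 0.58005291,  0.06926021, -0.81162901],
       [-0.80056546, -0.13555021, -0.58371319]]), 't': array([ 0.10134546, -0.29836718,  1.54207995])}
side {'vertical_fov': 55.46879480919814, 'cx': 323.20826230724435, 'cy': 203.16823184923243, 'R': array([[-0.99428095, -0.1059419 , -0.01347972],
       [-0.05105192,  0.5823607 , -0.8113259 ],
       [ 0.09380346, -0.80599772, -0.58443869]]), 't': array([0.58753932, 0.08501069, 0.92959749])}
{'vertical_fov': 65.70646984690485, 'cx': 314.2988797426349, 'cy': 200.04641007352288, 'hand_eye': array([[-2.08225571e-04, -9.52622389e-01, -3.04155454e-01,
         7.89226264e-02],
       [ 9.99999282e-01,  1.60540826e-04, -1.18741979e-03,
         1.96838638e-04],
       [ 1.17999205e-03, -3.04155483e-01,  9.52621672e-01,
        -1.42525099e-01],
       [ 0.00000000e+00,  0.00000000e+00,  0.00000000e+00,
         1.00000000e+00]])}
```

View pics/scene0.png

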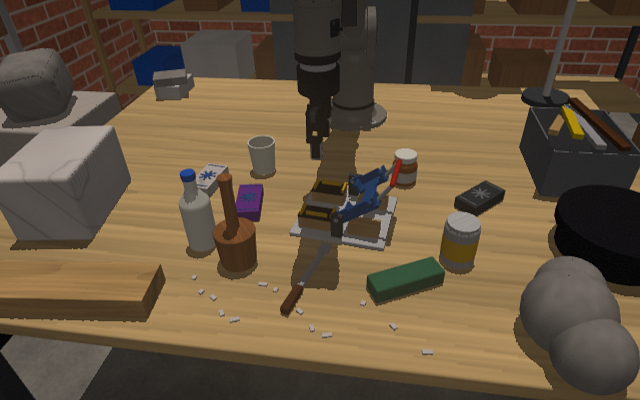

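View pics/side0.png

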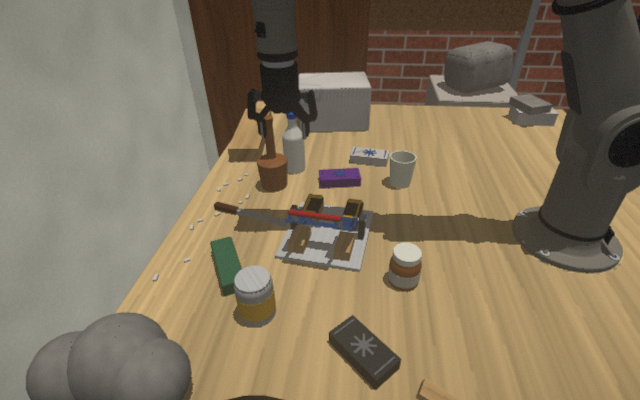

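The scene view shows the white marble tile at about (211,178), the purple look-alike at (248,200) and the jig at about (345,215), with the nest to the left and the red bar at (397,172). In the side view the marble is at (369,156) and the bar at (315,215), seen from the flap side.

```bash
cat > h.py <<'E'
import numpy as np,cv2
from bench import monitor, optics
from scipy.spatial.transform import Rotation as Rn
def cloud(n,d,M=None):
    m=M or optics.camera_model(n);f=200/np.tan(np.radians(m["vertical_fov"]/2))
    v,u=np.mgrid[:400,:640];x=(u-m["cx"])/f;y=(v-m["cy"])/f
    C=np.stack([x*d,y*d,d],-1)
    return (C-m["t"])@m["R"]
def wcloud(d,o):
    m=optics.camera_model("wrist");f=200/np.tan(np.radians(m["vertical_fov"]/2))
    v,u=np.mgrid[:400,:640];x=(u-m["cx"])/f;y=(v-m["cy"])/f
    r=np.hypot(x,y)+1e-9;k=np.tan(np.minimum(r,1.5))/r
    H=m["hand_eye"];C=np.stack([x*k*d,y*k*d,d],-1)@H[:3,:3].T+H[:3,3]
    return C@Rn.from_rotvec(o["orientation"]).as_matrix().T+o["tcp_pos"]
def rect(P):
    (c,s,a)=cv2.minAreaRect((P[:,:2]*1000).astype(np.float32));return np.round(c,1),np.round(s,1),round(a,1)
E
python3 - <<'E'
from h import *
for n in ("scene","side"):
    z=np.load("pics/%s0.npz"%n);p,d=z["p"],z["d"];W=cloud(n,d);ok=d>0
    hsv=cv2.cvtColor(p,cv2.COLOR_RGB2HSV);h,s,v=[hsv[...,i].astype(int) for i in range(3)]
    print(n,"bench z",np.median(W[...,2][ok&(abs(W[...,2])<.02)]))
    u0,v0,u1,v1={"scene":(190,155,236,205),"side":(345,142,392,168)}[n]
    b=np.zeros_like(ok);b[v0:v1,u0:u1]=1
    t=ok&b&(abs(W[...,2]-.03)<.006);print("marble",t.sum(),rect(W[t]),np.median(W[t][:,2]))
    u0,v0,u1,v1={"scene":(285,140,415,250),"side":(270,185,385,275)}[n]
    b[:]=0;b[v0:v1,u0:u1]=1
    red=ok&b&((h<6)|(h>174))&(s>180)&(v>90)
    P=W[red];c=np.median(P,0);print("red",red.sum(),c.round(4),"ends",P[P[:,0].argmin()].round(3),P[P[:,0].argmax()].round(3))
    yel=ok&b&(h>20)&(h<32)&(s>160)&(v>100);print("yel",yel.sum(),rect(W[yel]),np.percentile(W[yel][:,2],[10,50,90]).round(3))
    base=ok&b&(abs(W[...,2]-.010)<.004)&(s<60);print("base",base.sum(),rect(W[base]))
    blue=ok&b&(h>105)&(h<125)&(s>120)&(v>50);print("blue",blue.sum(),W[blue].mean(0).round(3))
E
```

```text
scene bench z 0.001007567619864797
marble 510 (array([ 477.3, -344.6]), array([ 62.1, 125. ]), 83.4) 0.030824039677335387
red 131 [0.5997 0.1502 0.1501] ends [0.543 0.156 0.15 ] [0.645 0.141 0.151]
yel 23 (array([572.8,  -8.5]), array([ 19.8, 158.3]), 54.1) [0.052 0.053 0.055]
base 1808 (array([561.2,  42.1]), array([219.3, 307.4]), 82.4)
blue 540 [0.581 0.088 0.087]
side bench z 0.0007301039655448057
marble 389 (array([ 476.9, -342.9]), array([ 65.2, 119.5]), 82.3) 0.030328901218857736
red 59 [0.6078 0.1501 0.15  ] ends [0.544 0.159 0.151] [0.644 0.147 0.15 ]
yel 8 (array([575. , -12.1]), array([ 10.9, 135.9]), 50.2) [0.052 0.053 0.054]
base 2506 (array([605.6,  37.2]), array([223.7, 258.4]), 82.4)
blue 0 [nan nan nan]<stdin>:15: RuntimeWarning: Mean of empty slice.
  ret = um.true_divide(
```

```bash
python3 -m crank '[[[2.5,-4.2,-1],[0,0,-0.15]],[[2.5,-4.2,-1],[0,0,-0.15]],[[0,0,0],[0,0,-0.15]],[[0,0,0],[0,0,-0.15]],[[0,0,0],[0,0,-0.15]]]'
python3 -m crank '[[[0,0,0],[0,0,-0.15]],[[0,0,0],[0,0,-0.15]],[[0,0,0],[0,0,-0.15]],[[0,0,0],[0,0,-0.15]],[[0,0,0],[0,0,-0.09]]]'
python3 -m crank '[[[0,0,0],[0,0,0]],[[0,0,0],[0,0,0]]]'
python3 - <<'E'
from h import *
o=monitor.get_obs();p,d=optics.grab_frame("wrist");np.savez("pics/w1.npz",p=p,d=d,tp=o["tcp_pos"],ori=o["orientation"])
cv2.imwrite("pics/w1.png",p[:,:,::-1]);W=wcloud(d,o)
for n in ("scene","side"):
    z=np.load("pics/%s0.npz"%n);V=cloud(n,z["d"]);
    for nm,b in dict(bottle={"scene":(183,170,207,250),"side":(284,120,304,170)},cup={"scene":(250,138,274,172),"side":(391,153,413,185)},purple={"scene":(236,186,264,220),"side":(318,170,362,188)}, jar={"scene":(393,150,415,185),"side":(393,246,420,286)},mallet={"scene":(215,170,256,270),"side":(258,115,288,190)}).items():
        u0,v0,u1,v1=b[n];P=V[v0:v1,u0:u1].reshape(-1,3);P=P[(P[:,2]>.02)&(z["d"][v0:v1,u0:u1].ravel()>0)]
        c=np.median(P,0);P=P[np.hypot(*(P-c)[:,:2].T)<.1];print(n,nm,P.min(0).round(3),P.max(0).round(3))
E
```

```text
clock: 0.6
tcp_pos: [0.5872, 0.0436, 0.2513]
orientation: [-1.244, -2.885, 0.0]
contact_force: [-0.6, 0.5, -0.4]
grip_width: 0.0854
gripper_force: 0.0
clock: 1.1
tcp_pos: [0.5874, 0.0433, 0.2508]
orientation: [-0.197, -3.134, 0.0]
contact_force: [-0.5, -1.2, 0.5]
grip_width: 0.0856
gripper_force: 0.0
clock: 1.3
tcp_pos: [0.5876, 0.0433, 0.251]
orientation: [-0.21, -3.134, 0.0]
contact_force: [0.7, 0.2, 0.2]
grip_width: 0.0853
gripper_force: 0.0
scene bottle [ 0.691 -0.297  0.02 ] [ 0.745 -0.24   0.193]
scene cup [ 0.345 -0.25   0.02 ] [ 0.422 -0.179  0.092]
scene purple [ 0.511 -0.243  0.02 ] [ 0.627 -0.166  0.035]
scene jar [0.378 0.146 0.021] [0.436 0.204 0.089]
scene mallet [ 0.698 -0.241  0.02 ] [ 0.801 -0.129  0.221]
side bottle [ 0.678 -0.286  0.02 ] [ 0.738 -0.151  0.173]
side cup [ 0.351 -0.252  0.02 ] [ 0.418 -0.177  0.092]
side purple [ 0.5   -0.233  0.02 ] [ 0.627 -0.164  0.035]
side jar [0.369 0.157 0.02 ] [0.428 0.212 0.088]
side mallet [ 0.713 -0.254  0.02 ] [ 0.795 -0.126  0.221]
```

View pics/w1.png

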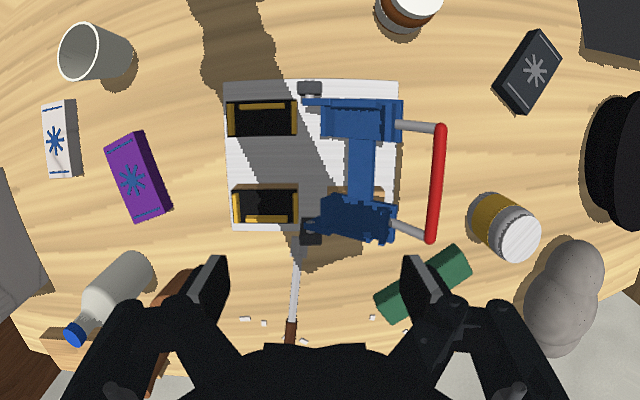

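The wrist view shows the jig with the nest at left (260,160), the flap at (355,170) and the bar from (440,128) to (430,240). The marble is at (58,140).

```bash
python3 - <<'E'
from h import *
z=np.load("pics/w1.npz");p,d=z["p"],z["d"];o=dict(tcp_pos=z["tp"],orientation=z["ori"]);W=wcloud(d,o);ok=d>0
hsv=cv2.cvtColor(p,cv2.COLOR_RGB2HSV);h,s,v=[hsv[...,i].astype(int) for i in range(3)]
def box(u0,v0,u1,v1):
    b=np.zeros_like(ok);b[v0:v1,u0:u1]=1;return b&ok
print("bench",np.median(W[300:330,300:340,2][d[300:330,300:340]>0]),np.median(W[20:60,150:180,2]))
t=box(35,90,85,190)&(abs(W[...,2]-.03)<.006);print("marble",rect(W[t]),np.median(W[t][:,2]))
Z=W[...,2]
b=box(215,70,410,240)&(abs(Z-.010)<.004)&(s<60);print("base",b.sum(),rect(W[b]))
for n,q in dict(up1=(290,75,330,102),up2=(295,212,328,250)).items():
    t=box(*q)&(abs(Z-.070)<.004)&(s<60);print(n,t.sum(),rect(W[t]),W[t].mean(0).round(4))
t=box(215,90,305,230)&(abs(Z-.044)<.003);print("rails",t.sum(),rect(W[t]))
t=box(215,90,305,230)&(abs(Z-.053)<.003);print("stops",t.sum(),rect(W[t]))
t=box(415,115,455,250)&((h<6)|(h>174))&(s>150);P=W[t];print("bar",t.sum(),rect(P),P[:,2].max(),np.median(P[:,2]))
# in jig frame
E
```

```text
bench -0.00042838582573534456 -7.784887617412473e-05
marble (array([ 475.7, -343.4]), array([ 64.2, 119.8]), 82.9) 0.02963336201527836
base 12065 (array([582.1,  39.8]), array([219.8, 213.1]), 82.6)
up1 339 (array([492.3,  51.7]), array([24.7, 17. ]), 82.3) [0.4918 0.0518 0.0697]
up2 258 (array([659.9,  29.5]), array([25.6, 14.6]), 83.1) [0.6589 0.0295 0.0694]
rails 3680 (array([571.4, -13.8]), array([ 86.7, 155.4]), 84.4)
stops 987 (array([573.1,  -9.9]), array([ 85. , 149.5]), 83.0)
bar 1458 (array([589.7, 150.7]), array([ 11.8, 109.5]), 82.4) 0.1524009226538353 0.14904845472119052
```

```bash
python3 -m crank '[[[1.2,3.7,0],[0,0,0]],[[0,4,0],[0,0,0]],[[0,3,1],[0,0,0]],[[0,0,4],[0,0,0]],[[0,0,3],[0,0,0]]]' 4.5 20
python3 -m crank '[[[0,0,2],[0,0,0]],[[0,0,1.5],[0,0,0]],[[0,0,0.5],[0,0,0]],[[0,0,0],[0,0,0]]]'
python3 -m crank '[[[0,0,0],[0,0,0]],[[0,0,0],[0,0,0]],[[0,0,0],[0,0,0]],[[0,0,0],[0,0,0]],[[0,0,0],[0,0,0]]]' 0 20
```

```text
clock: 1.85
tcp_pos: [0.5894, 0.1528, 0.17]
orientation: [0.204, 3.135, 0.001]
contact_force: [-0.9, -1.7, -0.7]
grip_width: 0.0449
gripper_force: 0.0
clock: 2.25
tcp_pos: [0.5898, 0.1511, 0.1311]
orientation: [-0.206, -3.134, 0.0]
contact_force: [-0.8, 0.6, -0.0]
grip_width: 0.0449
gripper_force: 0.0
clock: 2.75
tcp_pos: [0.5905, 0.1512, 0.1319]
orientation: [0.206, 3.133, 0.001]
contact_force: [0.8, -0.1, 0.6]
grip_width: 0.0108
gripper_force: 21.8
```

```bash
python3 -m crank '[[[0,0.78,1.09],[0,0,0]],[[0,0.66,1.15],[0,0,0]],[[0,0.55,1.21],[0,0,0]],[[0,0.43,1.25],[0,0,0]],[[0,0.32,1.3],[0,0,0]]]'
python3 -m crank '[[[0,0.19,1.31],[0,0,0]],[[0,0.06,1.33],[0,0,0]],[[0,0,0.1],[0,0,0]],[[0,0,0],[0,0,0]]]'
```

```text
clock: 3.25
tcp_pos: [0.5939, 0.1773, 0.0698]
orientation: [0.206, 3.135, -0.003]
contact_force: [3.2, -6.8, 1.9]
grip_width: 0.0109
gripper_force: 20.8
clock: 3.65
tcp_pos: [0.5951, 0.1784, 0.0443]
orientation: [0.209, 3.133, -0.004]
contact_force: [-0.4, -8.5, 11.9]
grip_width: 0.011
gripper_force: 24.9
```

```bash
python3 -m crank '[[[0,0,0],[0,0,0]],[[0,0,0],[0,0,0]],[[0,0,-2],[0,0,0]],[[0,0,-4],[0,0,0]],[[0,-2,-5],[0,0,0]]]' 4 20
python3 -m crank '[[[0,-4,-5],[0,0,0]],[[0,-4,-4],[0,0,0]],[[0,-3,0],[0,0,0]],[[0,0,0],[0,0,0]],[[0,0,0],[0,0,0]]]' 8.5
python3 - <<'E'
from h import *
o=monitor.get_obs();p,d=optics.grab_frame("wrist");np.savez("pics/w2.npz",p=p,d=d,tp=o["tcp_pos"],ori=o["orientation"])
cv2.imwrite("pics/w2.png",p[:,:,::-1])
W=wcloud(d,o)
J=(W-[.5765,.040,0])@Rn.from_euler('z',-.1326).as_matrix()
hsv=cv2.cvtColor(p,cv2.COLOR_RGB2HSV);h,s,v=[hsv[...,i].astype(int) for i in range(3)]
ok=d>0;N=(abs(J[...,0])<.15)&ok&(abs(J[...,1]-.05)<.12)
blue=N&(h>105)&(h<125)&(s>120);Q=J[blue];print("z hist",np.histogram(Q[:,2],np.arange(.03,.08,.004)))
f=blue&(abs(J[...,2]-.044)<.003);print("floor",J[f].min(0),J[f].max(0),np.median(J[f][:,2]))
w=blue&(J[...,2]>.056);print("walls",np.percentile(J[w],[2,98],axis=0).round(4))
red=N&((h<6)|(h>174))&(s>150)&(v>80)&(J[...,1]>.1);print("red",np.percentile(J[red],[2,50,98],axis=0).round(4))
t=ok&(abs(J[...,2]-.07)<.003)&(s<60)&(abs(abs(J[...,0])-.085)<.02)&(abs(J[...,1])<.03)
for sg in(-1,1):
    k=t&(np.sign(J[...,0])==sg);print("up",np.percentile(J[k],[2,98],axis=0).round(4))
E
```

```text
clock: 4.15
tcp_pos: [0.589, 0.1662, 0.1492]
orientation: [-0.196, -3.131, -0.003]
contact_force: [1.4, 0.1, -0.9]
grip_width: 0.0402
gripper_force: 0.0
clock: 4.65
tcp_pos: [0.578, 0.0669, 0.2239]
orientation: [-0.206, -3.133, -0.001]
contact_force: [-0.2, -0.1, 0.2]
grip_width: 0.0851
gripper_force: 0.0
z hist (array([   0,   22,   98, 4961,  273,  203,  265,  904,  785,  181,    0,
          0]), array([0.03 , 0.034, 0.038, 0.042, 0.046, 0.05 , 0.054, 0.058, 0.062,
       0.066, 0.07 , 0.074, 0.078]))
floor [-0.07432558 -0.06707971  0.0410183 ] [0.07178461 0.09563968 0.04699463] 0.04385971431398056
walls [[-0.073  -0.0338  0.0566]
 [ 0.0704  0.0935  0.3178]]
red [[-0.0536  0.1348  0.0603]
 [-0.0052  0.1387  0.0649]
 [ 0.0483  0.1445  0.0669]]
up [[-0.0926 -0.0123  0.0679]
 [-0.0799  0.0124  0.0713]]
up [[ 0.0766 -0.0117  0.0673]
 [ 0.0893  0.0124  0.0709]]
```

View pics/w2.png

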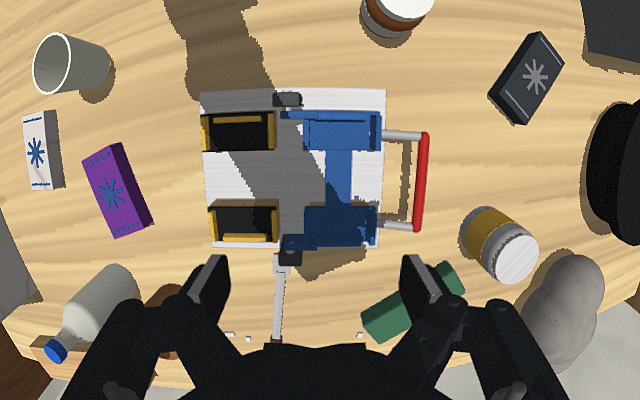

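The flap lies open and flat: its floor is at 44 mm, with the bar at (422,180) and the marble at (42,150).

```bash
python3 -m crank '[[[0.5,-4.2,0],[0,0,0]],[[0.5,-4.2,0],[0,0,0]],[[0.5,-4.2,0],[0,0,0]],[[0.5,-4.2,0],[0,0,0]],[[0.5,-4.2,0],[0,0,0]]]'
python3 -m crank '[[[0.5,-4.2,0],[0,0,0]],[[0.5,-4.2,0],[0,0,0]],[[0.5,-4.2,0.5],[0,0,0]],[[0.3,-4.2,1],[0,0,0]],[[0.3,-4.2,1],[0,0,0]]]'
python3 -m crank '[[[0,0,0],[0,0,0]],[[0,0,0],[0,0,0]],[[0,0,0],[0,0,0]]]'
python3 - <<'E'
from h import *
o=monitor.get_obs();p,d=optics.grab_frame("wrist");np.savez("pics/w3.npz",p=p,d=d,tp=o["tcp_pos"],ori=o["orientation"])
cv2.imwrite("pics/w3.png",p[:,:,::-1]);W=wcloud(d,o);R=Rn.from_rotvec(o["orientation"]).as_matrix()
t=(d>0)&(abs(W[...,2]-.03)<.004)&(np.hypot(W[...,0]-.476,W[...,1]+.344)<.075)
c,s,a=rect(W[t]);print(c,s,a,np.median(W[t][:,2]),"tool y dir deg",np.degrees(np.arctan2(R[1,1],R[0,1])),"tool off mm",(R.T@(np.array([*c,18])-o["tcp_pos"]*1000)).round(1))
E
```

```text
clock: 5.2
tcp_pos: [0.5263, -0.1375, 0.2238]
orientation: [-0.2, -3.134, -0.002]
contact_force: [0.9, -0.9, 0.0]
grip_width: 0.0849
gripper_force: 0.0
clock: 5.7
tcp_pos: [0.4792, -0.3433, 0.1985]
orientation: [-0.2, -3.135, -0.002]
contact_force: [0.1, 0.2, 0.4]
grip_width: 0.0851
gripper_force: 0.0
clock: 6.0
tcp_pos: [0.4797, -0.3413, 0.1991]
orientation: [-0.2, -3.135, -0.003]
contact_force: [-0.5, -0.4, -0.4]
grip_width: 0.0847
gripper_force: 0.0
[ 476.2 -344.3] [ 59.4 119.2] 82.4 0.029925026056463494 tool y dir deg 82.70689603872921 tool off mm [  3.   -3.7 181.1]
```

View pics/w3.png

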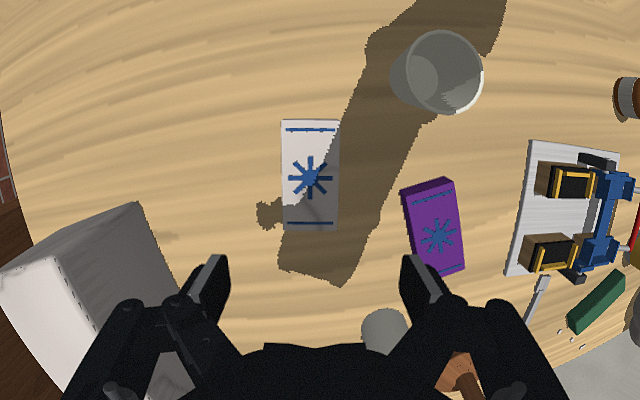

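The marble lies at (310,175), squarely between the open fingers. The purple tile (435,225) and the cup (440,70) are clear.

```bash
python3 -m crank '[[[0.3,-0.37,4],[0,0,0.005]],[[0,0,4.5],[0,0,0]],[[0,0,4.5],[0,0,0]],[[0,0,3.5],[0,0,0]],[[0,0,1.8],[0,0,0]]]'
python3 -m crank '[[[0,0,1],[0,0,0]],[[0,0,0.2],[0,0,0]],[[0,0,0],[0,0,0]]]'
```

```text
clock: 6.55
tcp_pos: [0.4744, -0.344, 0.0137]
orientation: [-0.208, -3.132, -0.005]
contact_force: [1.0, -0.7, 0.4]
grip_width: 0.0847
gripper_force: 0.0
clock: 6.85
tcp_pos: [0.4759, -0.3468, 0.0055]
orientation: [0.211, 3.133, -0.0]
contact_force: [0.5, -0.0, 0.5]
grip_width: 0.085
gripper_force: 0.0
```

```bash
python3 -m crank '[[[0,0,0],[0,0,0]],[[0,0,0],[0,0,0]],[[0,0,0],[0,0,0]],[[0,0,0],[0,0,0]]]' 5 60
python3 -m crank '[[[0,0,-1],[0,0,0]],[[0,0,-3],[0,0,0]],[[0,0,-3],[0,0,0]],[[0,0,-1],[0,0,0]],[[0,0,0],[0,0,0]]]'
python3 -m crank '[[[0,0,0],[0,0,0]],[[0,0,0],[0,0,0]]]'
python3 - <<'E'
from h import *
o=monitor.get_obs();p,d=optics.grab_frame("wrist");np.savez("pics/w4.npz",p=p,d=d,tp=o["tcp_pos"],ori=o["orientation"])
cv2.imwrite("pics/w4.png",p[:,:,::-1]);W=wcloud(d,o);R=Rn.from_rotvec(o["orientation"]).as_matrix()
T=(W-o["tcp_pos"])@R   # tool frame
t=(d>0)&(abs(T[...,0])<.08)&(abs(T[...,1])<.034)&(T[...,2]>-.06)&(T[...,2]<.01)
t[250:]=0
print(o["tcp_pos"],t.sum(),np.percentile(T[t],[1,50,99],axis=0).round(4))
t&=abs(T[...,2]-np.median(T[t][:,2]))<.004;print(cv2.minAreaRect((T[t][:,:2]*1000).astype(np.float32)))
E
```

```text
clock: 7.25
tcp_pos: [0.476, -0.3467, 0.0064]
orientation: [0.212, 3.132, -0.0]
contact_force: [-0.0, 2.8, 8.2]
grip_width: 0.0589
gripper_force: 66.3
clock: 7.75
tcp_pos: [0.4755, -0.3478, 0.0863]
orientation: [0.214, 3.132, -0.003]
contact_force: [-0.2, 0.7, -6.0]
grip_width: 0.0592
gripper_force: 67.8
clock: 7.95
tcp_pos: [0.4736, -0.3464, 0.083]
orientation: [-0.213, -3.131, -0.002]
contact_force: [-1.2, 1.0, -6.1]
grip_width: 0.0591
gripper_force: 67.8
[ 0.47357042 -0.34638388  0.08299196] 15195 [[ 0.0181 -0.0281 -0.025 ]
 [ 0.0421  0.0008 -0.0234]
 [ 0.06    0.03   -0.0013]]
((38.736000061035156, 0.9144401550292969), (42.961944580078125, 60.56742858886719), 0.029511360451579094)
```

View pics/w4.png

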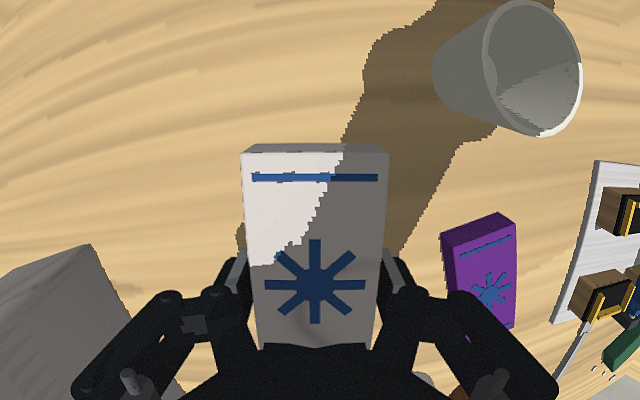

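The tile is held level in the gripper at (315,250), face up and centred in the tool frame.

```bash
python3 -m crank '[[[0,1,-3],[0,0,0]],[[-0.3,3,-2],[0,0,0]],[[-0.5,4.4,0],[0,0,0]],[[-0.5,4.4,0],[0,0,0]],[[-0.5,4.4,0],[0,0,0]]]'
python3 -m crank '[[[-0.5,4.4,0],[0,0,0]],[[-0.5,4.4,0],[0,0,0]],[[-0.5,4.4,0],[0,0,0]],[[-0.5,4.4,0],[0,0,0]],[[-0.5,4.4,0],[0,0,0]]]'
python3 -m crank '[[[-0.5,3,0],[0,0,0]],[[-0.06,2,0],[0,0,0]],[[0,0.7,0],[0,0,0]],[[0,0,0],[0,0,0]],[[0,0,0],[0,0,0]]]'
cat > m.py <<'E'
from h import *
import sys
n=sys.argv[1]
ps=[];cs=[]
for i in range(4):
    o=monitor.get_obs();ps.append(o["tcp_pos"]);
    p,d=optics.grab_frame("wrist");R=Rn.from_rotvec(o["orientation"]).as_matrix();W=wcloud(d,o)
    J=(W-[.5747,.0403,0])@Rn.from_euler('z',-.1326).as_matrix()
    T=(W-o["tcp_pos"])@R
    t=(d>0)&(abs(T[...,0])<.08)&(abs(T[...,1])<.034)&(abs(T[...,2]+.0234)<.004);t[250:]=0
    q=J[t];q=q[abs(q[:,2]-np.median(q[:,2]))<.004];c=cv2.minAreaRect((q[:,:2]*1000).astype(np.float32))
    hsv=cv2.cvtColor(p,cv2.COLOR_RGB2HSV);h,s,v=[hsv[...,k].astype(int) for k in range(3)]
    bl=(h>105)&(h<125)&(s>120)&(d>0)&(abs(J[...,0])<.1)&(J[...,1]>.01)&(J[...,1]<.11)&(J[...,2]>.056)&(J[...,2]<.075)
    cs.append(((R[1,1]),q[:,0].min(),q[:,1].min(),q[:,1].max(),np.degrees(np.arctan2(R[1,1],R[0,1])),c[2],*(np.percentile(J[bl],[1,99],axis=0)[:,:2].ravel() if bl.sum()>50 else [0]*4)))
cv2.imwrite("pics/%s.png"%n,p[:,:,::-1])
print(np.mean(ps,0).round(4),np.std(ps,0).round(4));print(np.mean(cs,0).round(4))
P=(np.mean(ps,0)-[.5747,.0403,0])@Rn.from_euler('z',-.1326).as_matrix();print("tcp jig",P.round(4))
E
python3 m.py w5
```

```text
clock: 8.5
tcp_pos: [0.5156, -0.1775, 0.1339]
orientation: [-0.214, -3.133, -0.001]
contact_force: [0.8, -0.3, -6.3]
grip_width: 0.0585
gripper_force: 68.9
clock: 9.0
tcp_pos: [0.5701, 0.0371, 0.1336]
orientation: [-0.213, -3.133, 0.001]
contact_force: [0.4, 0.5, -5.1]
grip_width: 0.0592
gripper_force: 68.9
clock: 9.5
tcp_pos: [0.5833, 0.0891, 0.134]
orientation: [-0.216, -3.133, 0.003]
contact_force: [-0.1, 0.2, -5.6]
grip_width: 0.0582
gripper_force: 68.9
[0.5835 0.0889 0.1343] [0.0001 0.0002 0.0002]
[ 9.90500e-01 -5.80000e-02  2.02000e-02  8.08000e-02  8.20828e+01
  8.94854e+01 -7.25000e-02  1.10000e-02 -5.00000e-02  9.37000e-02]
tcp jig [0.0023 0.0494 0.1343]
```

View pics/w5.png

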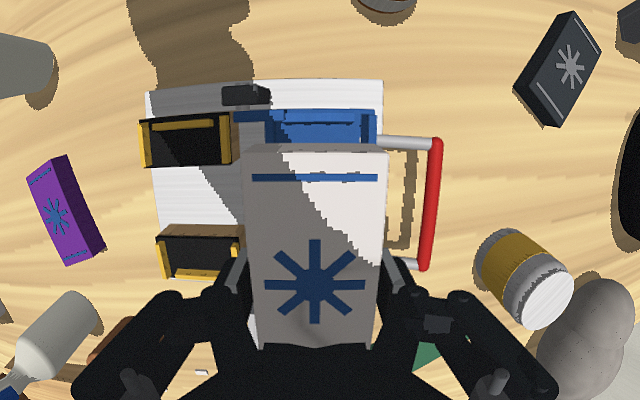

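The tile is above the open flap, with the far walls visible at (320,130) and the bar at (430,200). It needs small shifts of about +2.4 mm tool x and +2.5 mm tool y.

```bash
python3 -m crank '[[[0.24,0.25,1],[0,0,-0.007]],[[0,0,2],[0,0,0]],[[0,0,2],[0,0,0]],[[0,0,0.8],[0,0,0]],[[0,0,0],[0,0,0]]]'
python3 -m crank '[[[0,0,0],[0,0,0]],[[0,0,0],[0,0,0]]]'
python3 m.py w6
```

```text
clock: 10.2
tcp_pos: [0.5805, 0.0937, 0.0752]
orientation: [-0.202, -3.132, 0.001]
contact_force: [0.4, 0.8, -6.3]
grip_width: 0.0589
gripper_force: 68.7
clock: 10.4
tcp_pos: [0.5826, 0.0942, 0.0777]
orientation: [0.202, 3.133, 0.001]
contact_force: [-0.5, 1.3, -6.2]
grip_width: 0.0584
gripper_force: 68.7
[0.5825 0.0941 0.0777] [0.0001 0.     0.0001]
[ 9.91700e-01 -5.96000e-02  2.49000e-02  8.55000e-02  8.26159e+01
  6.75116e+01 -7.27000e-02  1.09000e-02  6.81000e-02  9.36000e-02]
tcp jig [0.0006 0.0544 0.0777]
```

View pics/w6.png

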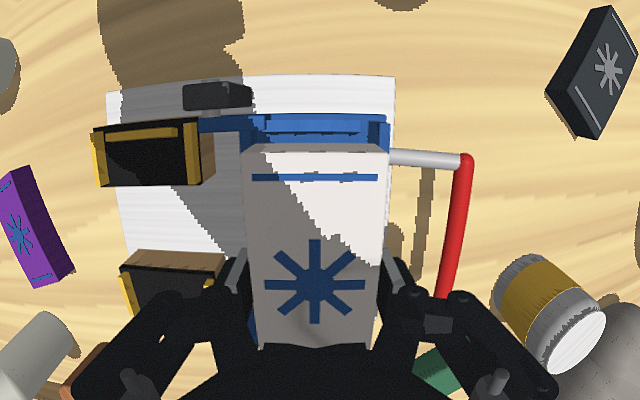

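The tile is just above the pocket, nearly aligned. It needs about 1.7 mm back toward the hinge.

```bash
python3 -m crank '[[[0.06,-0.17,0],[0,0,0.003]],[[0,0,0.5],[0,0,0]],[[0,0,0.5],[0,0,0]],[[0,0,0],[0,0,0]],[[0,0,0],[0,0,0]]]'
python3 -m crank '[[[0,0,0.4],[0,0,0]],[[0,0,0.3],[0,0,0]],[[0,0,0],[0,0,0]],[[0,0,0],[0,0,0]]]'
python3 m.py w7
```

```text
clock: 11.1
tcp_pos: [0.5807, 0.0924, 0.0663]
orientation: [-0.207, -3.134, 0.0]
contact_force: [-0.5, 0.2, -5.0]
grip_width: 0.0584
gripper_force: 68.8
clock: 11.5
tcp_pos: [0.5808, 0.0924, 0.0596]
orientation: [-0.207, -3.134, 0.0]
contact_force: [0.3, 0.2, -6.6]
grip_width: 0.0585
gripper_force: 68.9
[0.581  0.0924 0.0597] [0.0001 0.     0.0001]
[ 9.91300e-01 -6.09000e-02  2.31000e-02  8.37000e-02  8.24492e+01
  6.74874e+01 -7.27000e-02  1.10000e-02  5.65000e-02  9.39000e-02]
tcp jig [-0.0007  0.0525  0.0597]
```

```bash
python3 -m crank '[[[0,0,0.3],[0,0,0]],[[0,0,0.3],[0,0,0]],[[0,0,0],[0,0,0]],[[0,0,0],[0,0,0]]]'
python3 -m crank '[[[0,0,0.2],[0,0,0]],[[0,0,0.15],[0,0,0]],[[0,0,0],[0,0,0]],[[0,0,0],[0,0,0]]]'
```

```text
clock: 12.1
tcp_pos: [0.5808, 0.0923, 0.0535]
orientation: [-0.207, -3.134, 0.0]
contact_force: [0.4, -0.1, -5.0]
grip_width: 0.0586
gripper_force: 68.9
clock: 12.5
tcp_pos: [0.581, 0.0924, 0.0505]
orientation: [0.207, 3.135, 0.0]
contact_force: [-1.8, -0.0, -1.3]
grip_width: 0.0588
gripper_force: 69.2
```

```bash
python3 -m crank '[[[0,0,0],[0,0,0]],[[0,0,0],[0,0,0]],[[0,0,0],[0,0,0]]]' 7
python3 -m crank '[[[0,0,-1],[0,0,0]],[[0,0,-3],[0,0,0]],[[0,0,-4],[0,0,0]],[[0,0,-4],[0,0,0]],[[0,0,-3],[0,0,0]]]'
python3 -m crank '[[[0,0,0],[0,0,0]],[[0,0,0],[0,0,0]],[[0,0,0],[0,0,0]]]'
python3 - <<'E'
from h import *
o=monitor.get_obs();p,d=optics.grab_frame("wrist");W=wcloud(d,o)
cv2.imwrite("pics/w8.png",p[:,:,::-1])
J=(W-[.5747,.0403,0])@Rn.from_euler('z',-.1326).as_matrix()
hsv=cv2.cvtColor(p,cv2.COLOR_RGB2HSV);h,s,v=[hsv[...,k].astype(int) for k in range(3)]
t=(d>0)&(abs(J[...,0])<.075)&(abs(J[...,1]-.053)<.04)&(J[...,2]>.055)&(J[...,2]<.09)&~((h>105)&(h<125)&(s>120))
q=J[t];print(t.sum(),np.percentile(q[:,2],[2,25,50,75,98]).round(4));q=q[abs(q[:,2]-np.median(q[:,2]))<.004];print(cv2.minAreaRect((q[:,:2]*1000).astype(np.float32)))
A=np.c_[q[:,:2],np.ones(len(q))];print("tilt",np.linalg.lstsq(A,q[:,2],rcond=None)[0])
red=(d>0)&((h<6)|(h>174))&(s>150)&(v>80)&(abs(J[...,1]-.14)<.03)&(abs(J[...,0])<.08);print("red",np.percentile(J[red],[2,50,98],axis=0).round(4))
print("tcp jig",(o["tcp_pos"]-[.5747,.0403,0])@Rn.from_euler('z',-.1326).as_matrix())
E
```

```text
clock: 12.8
tcp_pos: [0.5816, 0.0925, 0.0507]
orientation: [0.207, 3.133, 0.001]
contact_force: [0.1, -0.2, -0.7]
grip_width: 0.0697
gripper_force: 0.0
clock: 13.3
tcp_pos: [0.5818, 0.0927, 0.2039]
orientation: [0.207, 3.131, 0.002]
contact_force: [0.4, -0.5, 0.7]
grip_width: 0.0701
gripper_force: 0.0
clock: 13.6
tcp_pos: [0.5802, 0.0922, 0.1995]
orientation: [-0.207, -3.133, 0.001]
contact_force: [-0.7, -0.1, -0.6]
grip_width: 0.0702
gripper_force: 0.0
7409 [0.0637 0.0733 0.0738 0.0743 0.0753]
((-0.9831047058105469, 53.5464973449707), (118.8462905883789, 60.536380767822266), 0.3083980083465576)
tilt [-0.00078595  0.00073487  0.07377252]
red [[-0.0518  0.1346  0.0608]
 [-0.0039  0.1389  0.0649]
 [ 0.0502  0.1449  0.0668]]
tcp jig [-0.00137883  0.05212683  0.19951016]
```

View pics/w8.png

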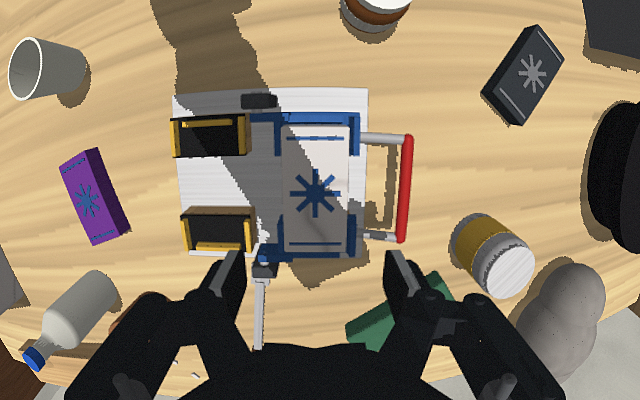

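The tile is seated flat in the pocket, face up (top at 73.8 mm, no tilt), around pixel (315,190). The bar is at (407,190). Next I grip the bar.

```bash
python3 -m crank '[[[-0.1,4,0],[0,0,0]],[[0,3.5,1],[0,0,0]],[[0,1.25,4],[0,0,0]],[[0,0,4],[0,0,0]],[[0,0,3.5],[0,0,0]]]' 4 30
python3 -m crank '[[[0,0,2],[0,0,0]],[[0,0,1],[0,0,0]],[[0,0,0],[0,0,0]],[[0,0,0],[0,0,0]]]'
python3 -m crank '[[[0,0,0],[0,0,0]],[[0,0,0],[0,0,0]],[[0,0,0],[0,0,0]],[[0,0,0],[0,0,0]],[[0,0,0],[0,0,0]]]' 0 30
```

```text
clock: 14.15
tcp_pos: [0.5919, 0.1794, 0.0721]
orientation: [-0.204, -3.132, 0.001]
contact_force: [0.7, -0.3, 1.0]
grip_width: 0.0403
gripper_force: 0.0
clock: 14.55
tcp_pos: [0.5939, 0.1792, 0.0458]
orientation: [0.207, 3.134, 0.001]
contact_force: [0.0, -0.3, 0.5]
grip_width: 0.0401
gripper_force: 0.0
clock: 15.05
tcp_pos: [0.5942, 0.1785, 0.0466]
orientation: [0.208, 3.133, -0.0]
contact_force: [-2.5, -1.9, 6.8]
grip_width: 0.0109
gripper_force: 29.4
```

```bash
python3 -m crank '[[[0,-0.03,-0.84],[0,0,0]],[[0,-0.2,-1.67],[0,0,0]],[[0,-0.67,-2.43],[0,0,0]],[[0,-1.39,-2.74],[0,0,0]],[[0,-2.16,-2.56],[0,0,0]]]'
python3 -m crank '[[[0,-2.82,-2.04],[0,0,0]],[[0,-3.25,-1.28],[0,0,0]],[[0,-3.46,-0.44],[0,0,0]],[[0,-3.46,0.43],[0,0,0]],[[0,-3.25,1.28],[0,0,0]]]'
python3 -m crank '[[[0,-2.83,2.04],[0,0,0]],[[0,-2.24,2.68],[0,0,0]],[[0,-1.27,2.49],[0,0,0]],[[0,-0.61,2],[0,0,0]],[[0,-0.24,1.38],[0,0,0]]]'
python3 -m crank '[[[0,-0.08,0.9],[0,0,0]],[[0,-0.02,0.5],[0,0,0]],[[0,0,0],[0,0,0]],[[0,0,0],[0,0,0]]]'
```

```text
clock: 15.55
tcp_pos: [0.5888, 0.1382, 0.1497]
orientation: [0.202, 3.132, 0.008]
contact_force: [6.0, 2.6, -6.2]
grip_width: 0.0104
gripper_force: 29.2
clock: 16.05
tcp_pos: [0.5678, -0.0262, 0.1725]
orientation: [0.206, 3.129, 0.002]
contact_force: [4.7, 3.6, -3.0]
grip_width: 0.0106
gripper_force: 31.6
clock: 16.55
tcp_pos: [0.5581, -0.0984, 0.0625]
orientation: [0.209, 3.132, -0.0]
contact_force: [1.4, -1.0, 3.1]
grip_width: 0.0104
gripper_force: 33.4
clock: 16.95
tcp_pos: [0.5579, -0.0991, 0.0487]
orientation: [0.207, 3.132, -0.002]
contact_force: [4.7, -4.9, -2.8]
grip_width: 0.0105
gripper_force: 33.3
```

```bash
python3 -m crank '[[[0,0,0.15],[0,0,0]],[[0,0,0.15],[0,0,0]],[[0,0,0],[0,0,0]],[[0,0,0],[0,0,0]],[[0,0,0],[0,0,0]]]'
python3 - <<'E'
from h import *
ims=[]
for n in("scene","side"):
    p,d=optics.grab_frame(n);ims.append(p)
a=ims[0][130:260,260:430];b=ims[1][170:290,250:400]
f=lambda i:cv2.resize(i,(380,300),interpolation=cv2.INTER_CUBIC)
cv2.imwrite("pics/s9.png",np.hstack([f(a),f(b)])[:,:,::-1])
E
```

```text
clock: 17.45
tcp_pos: [0.558, -0.0991, 0.0468]
orientation: [0.207, 3.132, -0.002]
contact_force: [1.1, -3.9, 6.5]
grip_width: 0.0109
gripper_force: 34.2
```

View pics/s9.png

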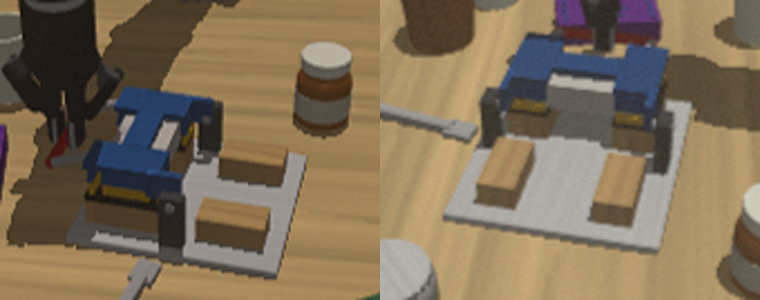

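The flap is fully over, at the stop, with the white tile visible beneath it in the nest. Now I swing it back.

```bash
python3 -m crank '[[[0,0.01,-0.35],[0,0,0]],[[0,0.01,-0.35],[0,0,0]],[[0,0.04,-0.49],[0,0,0]],[[0,0.04,-0.49],[0,0,0]],[[0,0.24,-1.38],[0,0,0]]]'
python3 -m crank '[[[0,0.61,-2],[0,0,0]],[[0,1.27,-2.49],[0,0,0]],[[0,2.24,-2.68],[0,0,0]],[[0,2.83,-2.04],[0,0,0]],[[0,3.25,-1.28],[0,0,0]]]'
python3 -m crank '[[[0,3.46,-0.43],[0,0,0]],[[0,3.46,0.44],[0,0,0]],[[0,3.25,1.28],[0,0,0]],[[0,2.82,2.04],[0,0,0]],[[0,2.16,2.56],[0,0,0]]]'
python3 -m crank '[[[0,1.39,2.74],[0,0,0]],[[0,0.67,2.43],[0,0,0]],[[0,0.2,1.6],[0,0,0]],[[0,0.03,0.7],[0,0,0]],[[0,0,0],[0,0,0]]]'
python3 -m crank '[[[0,0,0.15],[0,0,0]],[[0,0,0],[0,0,0]],[[0,0,0],[0,0,0]]]'
```

```text
clock: 18.05
tcp_pos: [0.5582, -0.0964, 0.0759]
orientation: [0.207, 3.133, -0.003]
contact_force: [7.1, -4.6, -4.1]
grip_width: 0.0106
gripper_force: 32.6
clock: 18.55
tcp_pos: [0.571, 0.0001, 0.1852]
orientation: [0.216, 3.131, -0.012]
contact_force: [0.2, -7.7, 8.3]
grip_width: 0.0105
gripper_force: 31.6
clock: 19.05
tcp_pos: [0.5914, 0.1582, 0.1229]
orientation: [0.204, 3.132, 0.0]
contact_force: [5.5, -4.9, -1.2]
grip_width: 0.0107
gripper_force: 31.2
clock: 19.55
tcp_pos: [0.5943, 0.1785, 0.0493]
orientation: [0.207, 3.133, -0.002]
contact_force: [-0.7, -4.5, 13.3]
grip_width: 0.0108
gripper_force: 33.1
clock: 19.85
tcp_pos: [0.5944, 0.1785, 0.0492]
orientation: [0.207, 3.132, -0.002]
contact_force: [-5.0, -4.9, 24.6]
grip_width: 0.0105
gripper_force: 34.1
```

```bash
python3 -m crank '[[[0,0,0],[0,0,0]],[[0,0,0],[0,0,0]],[[0,0,-2],[0,0,0]],[[0,0,-4],[0,0,0]],[[0,-2,-5],[0,0,0]]]' 4
python3 -m crank '[[[0,-4,-5],[0,0,0]],[[0,-4,-1],[0,0,0]],[[0,-3,0],[0,0,0]],[[0,0,0],[0,0,0]],[[0,0,0],[0,0,0]]]'
python3 -m crank '[[[0,0,0],[0,0,0]],[[0,0,0],[0,0,0]],[[0,0,0],[0,0,0]]]'
python3 - <<'E'
from h import *
o=monitor.get_obs();p,d=optics.grab_frame("wrist");W=wcloud(d,o)
cv2.imwrite("pics/w10.png",p[:,:,::-1])
J=(W-[.5747,.0403,0])@Rn.from_euler('z',-.1326).as_matrix()
hsv=cv2.cvtColor(p,cv2.COLOR_RGB2HSV);h,s,v=[hsv[...,k].astype(int) for k in range(3)]
t=(d>0)&(abs(J[...,0])<.075)&(abs(J[...,1]+.053)<.045)&(J[...,2]>.06)&(J[...,2]<.1)&(s<90)
q=J[t];print(t.sum(),np.percentile(q[:,2],[2,25,50,75,98]).round(4));q=q[abs(q[:,2]-np.median(q[:,2]))<.004];print(cv2.minAreaRect((q[:,:2]*1000).astype(np.float32)))
A=np.c_[q[:,:2],np.ones(len(q))];print("tilt",np.linalg.lstsq(A,q[:,2],rcond=None)[0])
red=(d>0)&((h<6)|(h>174))&(s>150)&(v>80)&(abs(J[...,1]-.14)<.03)&(abs(J[...,0])<.08);print("red",np.percentile(J[red],[2,50,98],axis=0).round(4))
bl=(h>105)&(h<125)&(s>120)&(abs(J[...,1]-.053)<.03)&(abs(J[...,0])<.06);print("floor",np.median(J[bl][:,2]))
E
```

```text
clock: 20.35
tcp_pos: [0.5886, 0.1638, 0.1514]
orientation: [-0.198, -3.13, -0.001]
contact_force: [1.7, -0.1, 0.6]
grip_width: 0.0401
gripper_force: 0.0
clock: 20.85
tcp_pos: [0.5769, 0.0601, 0.2007]
orientation: [-0.208, -3.133, -0.0]
contact_force: [0.3, 1.0, 0.0]
grip_width: 0.0403
gripper_force: 0.0
clock: 21.15
tcp_pos: [0.5775, 0.0615, 0.2007]
orientation: [-0.204, -3.134, -0.001]
contact_force: [-0.1, -0.5, -0.6]
grip_width: 0.0402
gripper_force: 0.0
7752 [0.0679 0.0732 0.0737 0.0742 0.0751]
((-1.8683815002441406, -52.45800018310547), (119.78483581542969, 60.168212890625), 0.4615044891834259)
tilt [-0.00051234 -0.00198421  0.07363569]
red [[-0.052   0.1345  0.0602]
 [-0.0034  0.1384  0.0649]
 [ 0.0503  0.1443  0.0669]]
floor 0.043872355122378776
```

View pics/w10.png

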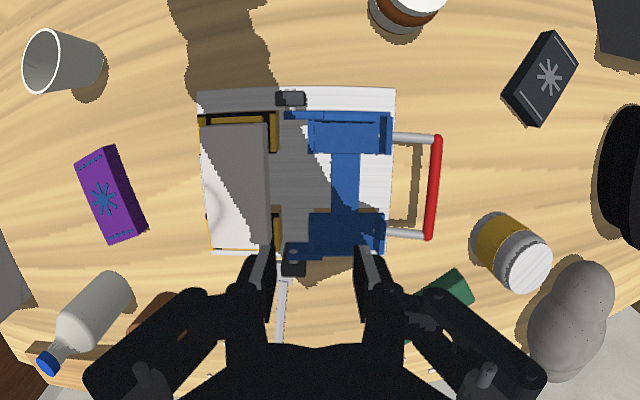

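The tile lies flat and plain side up in the nest at (235,185), with its top at 74 mm. The flap is fully open, with its floor at 44 mm, and the gripper is clear.

```bash
python3 -c "
from bench import r
print(r.hand_in())"
```

```text
the job is handed in; nothing more can be done
None
```

The marble tile lies flat and face-down in the nest, the empty flap is swung fully back open, and the job was handed in at about 21 s on the robot's clock.

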